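Seat the filter cell on its bayonet mount

TASK

Someone parked a roll of black tape on top of the knurled filter collar: take it off and lay it flat on the bench. Then turn the collar on its mount until the keyways hidden inside it drop over the pins, and push it fully home against the spring. Finish while still holding it pushed home, because it springs up when let go. Leave the screwdriver, the small circuit board and the USB stick where they are.

Things in the scene. Friction and masses are not known exactly. Their poses are not given: they have to be found in the camera images.
- mount: Filter mount, fixed to the bench: dark square base plate 100 x 100 x 10 mm, four screw heads (4 mm high) at its corners. Origin: centre of the underside, at bench height; z up. Under the collar a 36 mm spigot stands on a round shoulder (53 mm diameter, top 14 mm above the bench).
- pins (a point): Point on the spigot's axis at the height of the pin tops, 26 mm above the bench. Three radial pins (6 mm diameter) stick out of the spigot 120 degrees apart, hidden under the collar; their direction differs each time, cannot be seen and is not given by any axes listed here. The spigot does not turn.
- collar: Knurled aluminium collar (filter cell): round cap with closed flat top, 56 mm grip diameter, 34 mm high, 110 to 190 g, loose on the spigot, turns freely either way. Origin: centre of its underside; z up. It starts resting on the pin tops, underside 26 mm above the bench. Its three inner keyways are 120 degrees apart, so a match is never over 60 degrees away, one way or the other.
- keys (a point): Same point as the collar's origin: its keyways (10 mm wide, in its lowest 12 mm, one along its x axis) fit the pins within about 0.08 rad to either side. When they match it can sink 5 mm onto a ring spring (underside 21 mm above the bench).
- collar_top (a point): Centre of the collar's flat top, 34 mm above its underside. Once keyed, it must be pushed 7 mm on against the spring, about 9 N at the end, until the underside meets the shoulder: fully home is underside 14 mm, top 48 mm above the bench. Let go, it springs up 7 mm but stays keyed.
- tape_roll: Roll of black tape, 58 x 56 mm across, 19 mm high, 50 g, lying flat on top of the collar at the start (underside 60 mm above the bench). Origin: centre of its underside; z up when flat. The hole in its middle cannot be gripped: take it across the outside.
- small_board: Bystander: green circuit board 45 x 60 x 14 mm lying on the bench behind the mount. Origin: centre of its underside. A fixed shelf overhangs the rear of the bench from x = 0.62 on, about 0.6 m up: keep the arm in front of it.
- stick: Bystander: dark USB stick 17 x 55 x 8 mm lying on the bench to the left of the mount. Origin: centre of its underside.
- driver: Bystander: screwdriver 15 x 177 x 15 mm (length along its y) lying on the bench in front of the mount (towards the robot). Origin: centre of its underside. The bench right of the mount (-y side) is free for 0.2 m. A fixed stereo microscope, 0.47 m high, stands and hangs over the bench at x 0.33 to 0.9, y 0.18 to 0.38: swing past above it.
Mind the look-alikes: they are no part of the job. What is shaped like the tape_roll but yellow is not meant.

How it is judged:
By the outcome, as a careful person would: the job done as asked, in the order asked, and still so for the second after the job is handed in, while the arm keeps its last pose, push and grip.
It also fails if it takes over 72 s, if anything falls off the work surface, if the arm or the gripper's body presses on something with over 40 N, if the wrist force passes 120 N, or if a joint passes its speed limit or range.

ROBOT

A 6-joint arm with a two-finger parallel gripper is mounted at the origin on a cart in front of the work surface, level with it; the furniture and walls round the work are solid. World frame = base frame: x ahead of the robot, y to its left, z up, the work surface at z = 0. Lengths are in m, angles in degrees, forces in N, time in s.
With the tool pointing down it reaches from about 0.3 to 0.825 m from the base axis. Payload 5.4 kg.
Tool frame: the origin (TCP) lies midway between the tips of the shut fingers; the grasp point (between the pads) lies 19 mm behind it; z points along the fingers, y is the line along which they close (so a half turn about z gives the same grasp; the last joint's range is limited). The gripper opens to 92 mm and grips with 3 to 60 N. Pads are 20 mm wide; open, the fingers measure 128 mm over their backs; the gripper's body (75 mm by 189 mm) begins 69 mm behind the grasp point.
Start: joints at [-53.062, 9.076, 91.501, -0, 79.423, -12.038], TCP at [0.434, -0.377, 0.215] pointing down, gripper open.
Joint ranges: [-166.64, 166.64], [-54.1, 131.32], [10.49, 154.53], [-73.88, 253.88], [9.74, 151.15], [-171.62, 171.62]. Speed limits (degrees/s): [147.25, 147.25, 180, 180, 180, 180].

INTERFACE

Orientations are given as a 3x3 rotation matrix whose columns are the frame's x, y, z axes.
In Python, from workcell import bot gives the robot as it stands.
- The arm moves only by the tool step_arm, never from a script. Its argument "series" is a list of rows, each an object with "linear": the shift along the tool's x, y, z in mm, a list of three; "delta_rot": the turn, a rotation vector about the tool's x, y, z in rad, a list of three; "claw": the closure, from 0 (fully open) to 1 (shut). In form: [{"linear": [x, y, z], "delta_rot": [rx, ry, rz], "claw": claw}, ...]. A call has 1 to 10 rows; each row is the pose to reach, as a shift and turn from the pose commanded when the call began, along the tool's axes at that moment; what a row does not reach only later rows make up. A row lasts 1/8 s, in which the tool goes at most 62.5 mm and 10.7 degrees, less where a joint would pass 70% of its speed; a pose out of reach is approached as far as the arm can. A call with a gripper value outside its range is refused whole. The fingers move at their own pace and stop on an object; the grip force is fixed at half the most. Time passes only in rows, so rows that repeat a pose let the fingers close. It gives the time, the measured TCP pose, the force, the opening and the grip force at its end, in the units of the state.
- bot.observe(): the state, without advancing time (a new reading comes with each control period).
- bot.snapshot(name): name is "side" or "top" or "wrist"; returns (picture, depth): 384x512x3 uint8, blue, green, red; 384x512 float32, m along the optical axis (not along the pixel's ray), 0 where there is no reading.
- bot.camera_params(name): a dict with "K" (3x3 intrinsics, pixels), "rvec" (rotation vector, rad) and "tvec" (3), from world to camera coordinates, as OpenCV has them. Camera axes: x right, y down, z forward; pixel columns grow to the right and rows downward; lengths in m; the calibration is good to about 2 mm. A picture is of the moment at which its call begins: read the wrist's pose just before it. camera_params takes no time and is no camera call; for the wrist camera it gives the pose at the moment of the call.
- bot.job_done(): hands the job in; it is judged then, once.
The state is a dict: "t": time; "joint_positions": joint angles; "joint_vel": joint speeds; "tau": joint torques, N m; "tcp_pos": TCP position; "tool_rot": TCP orientation; "force": force on the tool from outside, world axes, zero at the start; "wrist_torque": the same for the moment, N m; "width": opening from 0.0 (shut) to 1.0 (fully open); "gripper_force": force on a finger pad.
Only numpy, scipy, OpenCV 4.12 (cv2) and the standard library are available. Lean on these libraries where they do the work, as an engineer would, in place of code of your own. Each camera call takes 0.05 s, during which the arm holds its last target. There are 200 camera calls.

## Working session

There is one attempt and no reset: what is moved stays moved. The work goes in short steps, Python scripts to look and compute and a tool call to move; the robot and the scene stay as the last step left them, time stands still between calls to the robot, and variables do not carry over. Pictures are saved under pics/ and viewed, at most 10 in all, crops included, and the job is handed in when it is done.

Besides the shell and the picture viewer there is one more tool, called after ">>>" as name([rows], argument=value, ...), one row to a line, values as JSON. step_arm: Moves the arm, as the interface text tells. Its arguments: {"type":"object","properties":{"series":{"type":"array","items":{"type":"object","properties":{"linear":{"type":"array","items":{"type":"number"}},"delta_rot":{"type":"array","items":{"type":"number"}},"claw":{"type":"number"}}}}},"required":["series"]}

```bash
mkdir -p pics; ls
cat > h.py <<'E'
import cv2,numpy as np
from workcell import bot
def cam(n):
    p=bot.camera_params(n);return np.array(p["K"]),cv2.Rodrigues(np.array(p["rvec"],float))[0],np.array(p["tvec"],float).reshape(3)
def snap(n):
    c=cam(n);im,d=bot.snapshot(n);return im,d,c
def cloud(d,c):
    K,R,t=c;v,u=np.indices(d.shape);z=d
    P=np.stack([(u-K[0,2])/K[0,0]*z,(v-K[1,2])/K[1,1]*z,z],-1)
    W=(P-t)@R;W[d==0]=np.nan;return W
def proj(X,c):
    K,R,t=c;p=K@(R@np.asarray(X,float)+t);return p[:2]/p[2]
E
python3 - <<'E'
from h import *
for n in("top","side"):
    im,d,c=snap(n);np.savez(f"{n}0.npz",im=im,d=d,K=c[0],R=c[1],t=c[2]);cv2.imwrite(f"pics/{n}0.png",im)
    print(n,"campos",(-c[1].T@c[2]).round(3))
s=bot.observe();print(s["t"],s["tcp_pos"],np.round(s["tool_rot"],3),s["force"],s["width"])
a=cv2.imread("pics/top0.png");b=cv2.imread("pics/side0.png")
E
```

```text
pics
top campos [ 0.448 -0.138  0.913]
side campos [ 1.129 -0.574  0.483]
0.1 [ 0.43345169 -0.37694898  0.21372548] [[ 0.656  0.754 -0.001]
 [ 0.754 -0.656  0.001]
 [ 0.    -0.002 -1.   ]] [-0.37969696 -0.89726715 -0.63712037] 0.9964868713856291
```

View pics/top0.png

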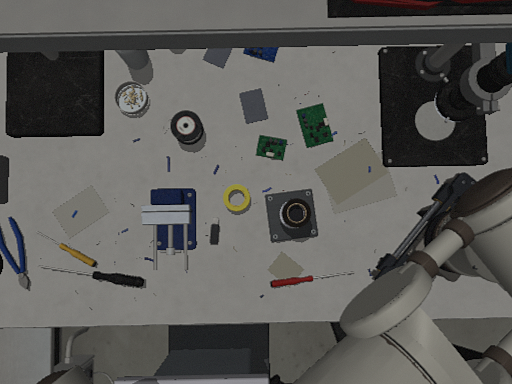

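View pics/side0.png

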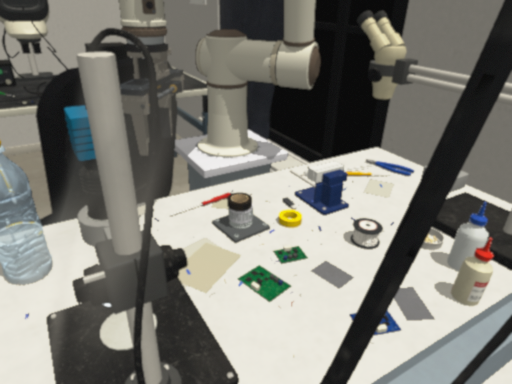

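Top view: the mount's dark plate is at (291,216), with the black roll on the collar at (295,214). The look-alikes are the yellow ring (236,198) and the black/white spool (187,127). The stick is at (214,231), the red driver at (312,280) and the small board at (271,148). The choice is the black roll on the mount. I'll measure it next.

Run:
```python
from h import *
for n in("top","side"):
    z=np.load(f"{n}0.npz");c=(z["K"],z["R"],z["t"]);W=cloud(z["d"],c);im=z["im"]
    pts=[(291,216),(295,214),(307,214),(236,188),(214,231),(312,280),(271,148),(435,120),(440,60),(187,127),(340,210),(370,180),(400,240),(270,230)] if n=="top" else [(240,197),(240,215),(240,235)]
    for u,v in pts: print(n,(u,v),W[v,u].round(3))
    if n=="top": mx=W[214,295,:2]
    m=(np.abs(W[...,0]-mx[0])<.06)&(np.abs(W[...,1]-mx[1])<.06)
    for lo,hi in((.004,.013),(.054,.065),(.071,.09)):
        q=W[m&(W[...,2]>lo)&(W[...,2]<hi)]
        if len(q)>5: print(n,lo,len(q),"med",np.median(q,0).round(4),"lo",np.percentile(q,2,0).round(4),"hi",np.percentile(q,98,0).round(4), "rect",cv2.minAreaRect((q[:,:2]*1000).astype(np.float32)))
    u,v=(295,214) if n=="top" else (240,212)
    cr=cv2.resize(im[v-40:v+40,u-50:u+50],None,fx=6,fy=6,interpolation=cv2.INTER_CUBIC)
    globals()[n]=cr
cv2.imwrite("pics/crop.png",np.vstack([cv2.resize(top,(500,400)),])); 
cv2.imwrite("pics/crop2.png",np.hstack([cv2.resize(top,(400,320)),cv2.resize(side,(400,320))]))
```

```text
top (291, 216) [ 0.477 -0.211  0.058]
top (295, 214) [ 0.481 -0.219  0.06 ]
top (307, 214) [ 0.48  -0.24   0.079]
top (236, 188) [ 0.539 -0.101  0.017]
top (214, 231) [ 0.451 -0.054  0.009]
top (312, 280) [ 0.346 -0.255  0.007]
top (271, 148) [ 0.625 -0.177  0.001]
top (435, 120) [ 0.674 -0.521  0.021]
top (440, 60) [ 0.782 -0.514  0.075]
top (187, 127) [ 0.664 -0.005  0.045]
top (340, 210) [ 0.49  -0.319  0.002]
top (370, 180) [ 0.552 -0.385  0.002]
top (400, 240) [ 0.424 -0.444  0.001]
top (270, 230) [ 0.451 -0.17   0.011]
top 0.004 1418 med [ 0.4741 -0.2034  0.01  ] lo [ 0.4318 -0.2648  0.0067] hi [ 0.5313 -0.1651  0.0127] rect ((477.3790588378906, -220.71185302734375), (110.3749771118164, 110.85978698730469), 6.243976593017578)
top 0.054 293 med [ 0.4828 -0.2165  0.0602] lo [ 0.4557 -0.2344  0.0566] hi [ 0.499  -0.189   0.0643] rect ((478.6368103027344, -210.11233520507812), (47.48215866088867, 46.829673767089844), 76.24584197998047)
top 0.071 432 med [ 0.4839 -0.2182  0.0783] lo [ 0.4574 -0.2444  0.0739] hi [ 0.5096 -0.1923  0.0809] rect ((484.4021911621094, -219.149658203125), (54.4471435546875, 54.37668228149414), 88.8602523803711)
side (240, 197) [ 0.472 -0.21   0.072]
side (240, 215) [ 0.509 -0.23   0.049]
side (240, 235) [ 0.526 -0.239  0.009]
side 0.004 703 med [ 0.5081 -0.2359  0.0097] lo [ 0.4423 -0.2681  0.0046] hi [ 0.5367 -0.1678  0.0124] rect ((485.0187072753906, -215.95887756347656), (100.3263931274414, 101.861083984375), 6.156213283538818)
side 0.054 101 med [ 0.5059 -0.2222  0.0607] lo [ 0.468  -0.2471  0.0543] hi [ 0.5137 -0.1955  0.0648] rect ((491.9500427246094, -221.45680236816406), (47.61098861694336, 48.667686462402344), 31.311372756958008)
side 0.071 255 med [ 0.4903 -0.2221  0.0775] lo [ 0.4608 -0.2476  0.0717] hi [ 0.5136 -0.1954  0.0793] rect ((486.91162109375, -220.54617309570312), (54.09097671508789, 55.832279205322266), 59.98891067504883)
```

View pics/crop2.png

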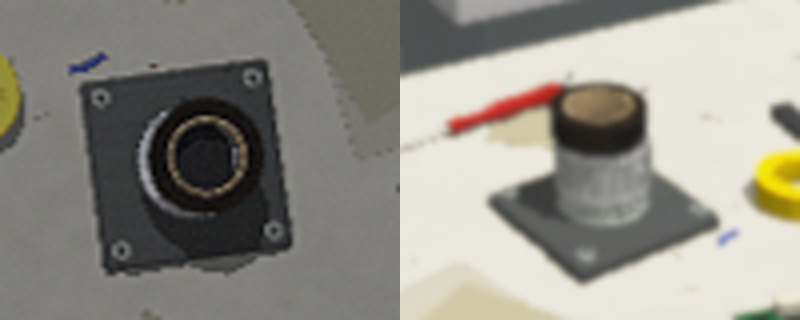

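The crop confirms the choice: a black roll with a cardboard core, sitting on the silver collar, with top z≈0.079 and centre ≈(0.485,-0.219) in both views. Moving above it to look with the wrist camera.

>>> step_arm([
  {"linear": [38, -16, 15], "delta_rot": [0, 0, 0], "claw": 0},
  {"linear": [76, -32, 30], "delta_rot": [0, 0, 0], "claw": 0},
  {"linear": [114, -48, 45], "delta_rot": [0, 0, 0], "claw": 0},
  {"linear": [152, -65, 60], "delta_rot": [0, 0, 0], "claw": 0},
  {"linear": [152, -65, 60], "delta_rot": [0, 0, 0], "claw": 0},
  {"linear": [152, -65, 60], "delta_rot": [0, 0, 0], "claw": 0},
])

```text
t: 0.85
tcp_pos: [0.4845, -0.2206, 0.1547]
tool_rot: [[0.656, 0.755, -0.0], [0.755, -0.656, -0.001], [-0.0, 0.0, -1.0]]
force: [-0.1, -0.3, -0.9]
width: 0.994
gripper_force: 0.0
```

```bash
cat >> h.py <<'E'
def st():
    s=bot.observe();print("t",round(s["t"],2),"tcp",np.round(s["tcp_pos"],4),"F",np.round(s["force"],1),"T",np.round(s["wrist_torque"],2),"w",round(s["width"],3),"gf",round(s["gripper_force"],1),"j6",round(s["joint_positions"][5],1));return s
def totool(s,target):
    return (np.array(s["tool_rot"]).T@(np.asarray(target)-s["tcp_pos"])*1000).round(1)
E
python3 - <<'E'
from h import *
s=st();im,d,c=snap("wrist");cv2.imwrite("pics/w1.png",im);W=cloud(d,c)
m=(np.abs(W[...,0]-.485)<.06)&(np.abs(W[...,1]+.219)<.06)
for lo,hi in((.004,.013),(.071,.09)):
    q=W[m&(W[...,2]>lo)&(W[...,2]<hi)];
    if len(q)>9:print(lo,len(q),np.median(q,0).round(4),q.min(0).round(4),q.max(0).round(4),cv2.minEnclosingCircle((q[:,:2]*1000).astype(np.float32)),cv2.minAreaRect((q[:,:2]*1000).astype(np.float32)))
print(totool(s,(.485,-.219,.062)))
E
```

```text
t 0.85 tcp [ 0.4845 -0.2206  0.1547] F [-0.1 -0.3 -0.9] T [-0.04  0.01  0.03] w 0.994 gf 0.0 j6 3.5
0.004 4379 [ 0.5045 -0.1915  0.0089] [ 0.4275 -0.2687  0.0044] [ 0.5363 -0.1601  0.013 ] ((482.1972961425781, -214.13449096679688), 68.61568450927734) ((481.7608642578125, -215.08050537109375), (100.21699523925781, 100.39871215820312), 6.383232593536377)
0.071 2181 [ 0.484  -0.2181  0.0772] [ 0.4554 -0.2472  0.071 ] [ 0.5119 -0.1909  0.0795] ((484.60931396484375, -218.6273193359375), 29.411426544189453) ((483.2241516113281, -218.79998779296875), (55.944393157958984, 55.264305114746094), 49.89906311035156)
[ 1.6 -0.7 92.7]
```

View pics/w1.png

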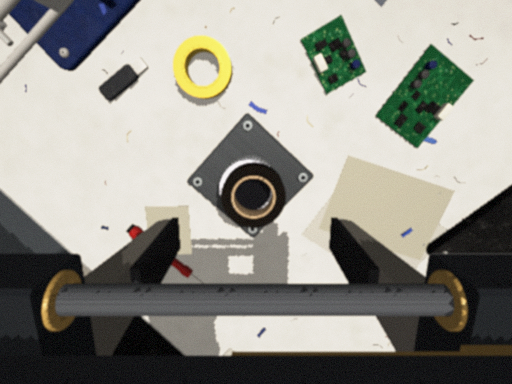

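The wrist view agrees: roll at (253,195) with centre (0.484,-0.2185), and the plate centred at about (0.482,-0.2155). Next I descend so the tips stay just above the collar top, then close.

>>> step_arm([
  {"linear": [1, 0, 40], "delta_rot": [0, 0, 0], "claw": 0},
  {"linear": [1, 0, 75], "delta_rot": [0, 0, 0], "claw": 0},
  {"linear": [1, 0, 92.5], "delta_rot": [0, 0, 0], "claw": 0},
  {"linear": [1, 0, 92.5], "delta_rot": [0, 0, 0], "claw": 0},
  {"linear": [1, 0, 92.5], "delta_rot": [0, 0, 0], "claw": 1},
  {"linear": [1, 0, 92.5], "delta_rot": [0, 0, 0], "claw": 1},
  {"linear": [1, 0, 92.5], "delta_rot": [0, 0, 0], "claw": 1},
  {"linear": [1, 0, 92.5], "delta_rot": [0, 0, 0], "claw": 1},
  {"linear": [1, 0, 92.5], "delta_rot": [0, 0, 0], "claw": 1},
  {"linear": [1, 0, 92.5], "delta_rot": [0, 0, 0], "claw": 1},
])

```text
t: 2.15
tcp_pos: [0.4854, -0.2194, 0.0625]
tool_rot: [[0.656, 0.755, 0.0], [0.755, -0.656, -0.0], [0.0, 0.001, -1.0]]
force: [0.5, 0.8, 2.4]
width: 0.601
gripper_force: 30.0
```

>>> step_arm([
  {"linear": [0, 0, -8], "delta_rot": [0, 0, 0], "claw": 1},
  {"linear": [0, 0, -25], "delta_rot": [0, 0, 0], "claw": 1},
  {"linear": [0, 0, -45], "delta_rot": [0, 0, 0], "claw": 1},
  {"linear": [0, 0, -60], "delta_rot": [0, 0, 0], "claw": 1},
  {"linear": [0, 0, -60], "delta_rot": [0, 0, 0], "claw": 1},
])

```text
t: 2.78
tcp_pos: [0.4862, -0.2201, 0.124]
tool_rot: [[0.656, 0.754, 0.003], [0.754, -0.656, -0.002], [0.0, 0.004, -1.0]]
force: [0.1, -0.3, -1.0]
width: 0.597
gripper_force: 30.0
```

Run:
```python
from h import *
s=st()
for n in("wrist","side"):
    im,d,c=snap(n);W=cloud(d,c);cv2.imwrite(f"pics/{n}2.png",im)
    m=(np.abs(W[...,0]-.483)<.06)&(np.abs(W[...,1]+.217)<.06)
    for lo,hi in((.004,.013),(.055,.066),(.10,.115),(.131,.145)):
        q=W[m&(W[...,2]>lo)&(W[...,2]<hi)]
        if len(q)>9:print(n,lo,len(q),np.median(q,0).round(4),q.min(0).round(4),q.max(0).round(4),cv2.minEnclosingCircle((q[:,:2]*1000).astype(np.float32)))
print(totool(s,(.44,-.38,.10)))
a=cv2.imread("pics/side2.png")[130:260,170:330];b=cv2.imread("pics/wrist2.png")
cv2.imwrite("pics/c3.png",np.hstack([cv2.resize(a,(400,325)),cv2.resize(b,(400,325))]))
```

```text
t 2.77 tcp [ 0.4862 -0.2201  0.124 ] F [ 0.1 -0.3 -1. ] T [ 0.05 -0.01 -0.02] w 0.597 gf 30.0 j6 3.7
wrist 0.004 5582 [ 0.5032 -0.1935  0.0089] [ 0.428  -0.2686  0.0047] [ 0.5363 -0.16    0.013 ] ((482.489990234375, -214.4058837890625), 68.80558013916016)
wrist 0.055 1769 [ 0.4832 -0.2048  0.059 ] [ 0.456  -0.2424  0.0553] [ 0.5095 -0.1869  0.0611] ((481.95745849609375, -214.77699279785156), 27.90159797668457)
wrist 0.131 5683 [ 0.4869 -0.2181  0.1386] [ 0.4559 -0.2484  0.131 ] [ 0.5215 -0.1864  0.145 ] ((490.8111572265625, -213.01614379882812), 40.65819549560547)
side 0.004 703 [ 0.5078 -0.2362  0.0096] [ 0.4383 -0.2703  0.0041] [ 0.5403 -0.1611  0.013 ] ((491.635986328125, -217.2490997314453), 70.7289810180664)
side 0.055 271 [ 0.4886 -0.2182  0.0599] [ 0.4557 -0.2434  0.055 ] [ 0.5123 -0.1868  0.0619] ((484.549072265625, -216.08546447753906), 29.25635528564453)
side 0.131 219 [ 0.5049 -0.2224  0.1379] [ 0.4609 -0.2538  0.131 ] [ 0.5234 -0.1933  0.1448] ((492.2601318359375, -222.9014892578125), 37.248863220214844)
[-150.9   70.1   24.2]
```

View pics/c3.png

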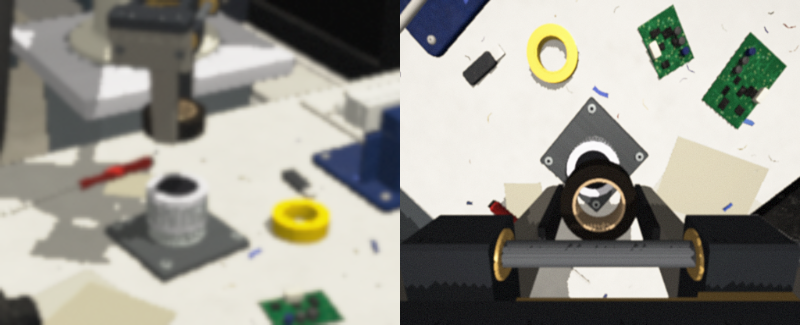

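The side view shows the roll lifted clear and level. The collar top is still at z≈0.060, centre (0.482,-0.215). Carrying the roll to the free bench at (0.44,-0.38).

>>> step_arm([
  {"linear": [-38, 18, 0], "delta_rot": [0, 0, 0], "claw": 1},
  {"linear": [-76, 35, 0], "delta_rot": [0, 0, 0], "claw": 1},
  {"linear": [-114, 53, 5], "delta_rot": [0, 0, 0], "claw": 1},
  {"linear": [-151, 70, 30], "delta_rot": [0, 0, 0], "claw": 1},
  {"linear": [-151, 70, 60], "delta_rot": [0, 0, 0], "claw": 1},
  {"linear": [-151, 70, 90], "delta_rot": [0, 0, 0], "claw": 1},
  {"linear": [-151, 70, 108], "delta_rot": [0, 0, 0], "claw": 1},
  {"linear": [-151, 70, 116], "delta_rot": [0, 0, 0], "claw": 1},
  {"linear": [-151, 70, 118], "delta_rot": [0, 0, 0], "claw": 1},
])

```text
t: 4.0
tcp_pos: [0.4391, -0.3792, 0.0041]
tool_rot: [[0.656, 0.755, 0.0], [0.755, -0.656, -0.0], [-0.0, 0.0, -1.0]]
force: [0.2, 0.2, -0.1]
width: 0.601
gripper_force: 30.0
```

>>> step_arm([
  {"linear": [0, 0, 1], "delta_rot": [0, 0, 0], "claw": 1},
  {"linear": [0, 0, 1.5], "delta_rot": [0, 0, 0], "claw": 1},
  {"linear": [0, 0, 1.5], "delta_rot": [0, 0, 0], "claw": 1},
])

```text
t: 4.38
tcp_pos: [0.4391, -0.3795, 0.0032]
tool_rot: [[0.656, 0.754, 0.001], [0.754, -0.656, -0.001], [-0.0, 0.001, -1.0]]
force: [-0.3, 0.4, -1.1]
width: 0.603
gripper_force: 30.0
```

>>> step_arm([
  {"linear": [0, 0, 1.8], "delta_rot": [0, 0, 0], "claw": 0.15},
  {"linear": [0, 0, 1.8], "delta_rot": [0, 0, 0], "claw": 0.15},
  {"linear": [0, 0, 1.8], "delta_rot": [0, 0, 0], "claw": 0.15},
  {"linear": [0, 0, 1.8], "delta_rot": [0, 0, 0], "claw": 0.15},
  {"linear": [0, 0, -20], "delta_rot": [0, 0, 0], "claw": 0.15},
  {"linear": [0, 0, -60], "delta_rot": [0, 0, 0], "claw": 0},
  {"linear": [0, 0, -100], "delta_rot": [0, 0, 0], "claw": 0},
  {"linear": [0, 0, -130], "delta_rot": [0, 0, 0], "claw": 0},
  {"linear": [0, 0, -130], "delta_rot": [0, 0, 0], "claw": 0},
])

```text
t: 5.5
tcp_pos: [0.4402, -0.3808, 0.1354]
tool_rot: [[0.656, 0.754, 0.004], [0.754, -0.656, -0.005], [-0.001, 0.006, -1.0]]
force: [0.2, 0.3, 0.2]
width: 0.998
gripper_force: 0.0
```

Run:
```python
from h import *
s=st()
im,d,c=snap("wrist");W=cloud(d,c)
m=(np.abs(W[...,0]-.44)<.05)&(np.abs(W[...,1]+.38)<.05)
q=W[m&(W[...,2]>.012)&(W[...,2]<.03)];print("tape",len(q),np.median(q,0).round(4),np.percentile(q[:,2],[5,50,95]).round(4),cv2.minEnclosingCircle((q[:,:2]*1000).astype(np.float32)))
im,d,c=snap("side");W=cloud(d,c)
q=W[(np.abs(W[...,0]-.483)<.06)&(np.abs(W[...,1]+.217)<.06)&(W[...,2]>.055)];print(len(q),np.median(q,0).round(4),cv2.minEnclosingCircle((q[:,:2]*1000).astype(np.float32)))
print(totool(s,(.482,-.215,.10)))
```

```text
t 5.5 tcp [ 0.4402 -0.3808  0.1354] F [0.2 0.3 0.2] T [ 0.04 -0.02  0.  ] w 0.998 gf 0.0 j6 -11.7
tape 1628 [ 0.4385 -0.3788  0.0173] [0.0156 0.0173 0.0185] ((437.98443603515625, -379.49725341796875), 28.63272476196289)
274 [ 0.4886 -0.2181  0.0598] ((485.0647277832031, -215.92161560058594), 29.0111083984375)
[152.6 -77.5  34.8]
```

The roll lies flat at (0.438,-0.379), top z≈0.018. Now to the collar.

>>> step_arm([
  {"linear": [38, -19, 0], "delta_rot": [0, 0, 0], "claw": 0},
  {"linear": [76, -38, 0], "delta_rot": [0, 0, 0], "claw": 0},
  {"linear": [114, -57, 0], "delta_rot": [0, 0, 0], "claw": 0},
  {"linear": [153, -76, 10], "delta_rot": [0, 0, 0], "claw": 0},
  {"linear": [153, -76, 40], "delta_rot": [0, 0, 0], "claw": 0},
  {"linear": [153, -76, 40], "delta_rot": [0, 0, 0], "claw": 0},
])

```text
t: 6.35
tcp_pos: [0.4792, -0.2114, 0.0886]
tool_rot: [[0.656, 0.755, -0.007], [0.755, -0.656, 0.005], [-0.001, -0.009, -1.0]]
force: [0.2, 0.7, -0.4]
width: 1.002
gripper_force: 0.0
```

Run:
```python
from h import *
s=st()
im,d,c=snap("wrist");W=cloud(d,c)
q=W[(np.abs(W[...,0]-.483)<.05)&(np.abs(W[...,1]+.217)<.05)&(W[...,2]>.056)&(W[...,2]<.064)];print(len(q),np.median(q,0).round(4),cv2.minEnclosingCircle((q[:,:2]*1000).astype(np.float32)))
print(totool(s,(.4825,-.2152,.034)))
```

```text
t 6.35 tcp [ 0.4792 -0.2114  0.0886] F [ 0.2  0.7 -0.4] T [ 0.    0.01 -0.02] w 1.002 gf 0.0 j6 3.9
4582 [ 0.4828 -0.2138  0.0591] ((481.8351135253906, -214.76983642578125), 27.910337448120117)
[-0.7  5.5 54.5]
```

>>> step_arm([
  {"linear": [0, 0, 20], "delta_rot": [0, 0, 0], "claw": 0},
  {"linear": [0, 0, 40], "delta_rot": [0, 0, 0], "claw": 0},
  {"linear": [0, 0, 55], "delta_rot": [0, 0, 0], "claw": 0},
  {"linear": [0, 0, 58], "delta_rot": [0, 0, 0], "claw": 0},
  {"linear": [0, 0, 58], "delta_rot": [0, 0, 0], "claw": 0},
  {"linear": [0, 0, 58], "delta_rot": [0, 0, 0], "claw": 0},
])

```text
t: 7.15
tcp_pos: [0.4826, -0.2144, 0.0355]
tool_rot: [[0.656, 0.754, 0.001], [0.754, -0.656, -0.001], [0.0, 0.002, -1.0]]
force: [0.9, 0.9, -0.2]
width: 0.999
gripper_force: 0.0
```

Well centred. Closing the gripper.

>>> step_arm([
  {"linear": [0, 0.5, 1], "delta_rot": [0, 0, 0], "claw": 1},
  {"linear": [0, 0.5, 1], "delta_rot": [0, 0, 0], "claw": 1},
  {"linear": [0, 0.5, 1], "delta_rot": [0, 0, 0], "claw": 1},
  {"linear": [0, 0.5, 1], "delta_rot": [0, 0, 0], "claw": 1},
  {"linear": [0, 0.5, 1], "delta_rot": [0, 0, 0], "claw": 1},
  {"linear": [0, 0.5, 1], "delta_rot": [0, 0, 0], "claw": 1},
  {"linear": [0, 0.5, 1], "delta_rot": [0, 0, 0], "claw": 1},
  {"linear": [0, 0.5, 1], "delta_rot": [0, 0, 0], "claw": 1},
])

```text
t: 8.15
tcp_pos: [0.4825, -0.2143, 0.0337]
tool_rot: [[0.656, 0.754, 0.0], [0.754, -0.656, -0.0], [0.0, 0.0, -1.0]]
force: [0.5, -0.8, 0.2]
width: 0.597
gripper_force: 30.0
```

>>> step_arm([
  {"linear": [0, 0, 1], "delta_rot": [0, 0, 0], "claw": 1},
  {"linear": [0, 0, 2], "delta_rot": [0, 0, 0], "claw": 1},
  {"linear": [0, 0, 2], "delta_rot": [0, 0, 0], "claw": 1},
])

```text
t: 8.52
tcp_pos: [0.4826, -0.2144, 0.0333]
tool_rot: [[0.656, 0.755, -0.0], [0.755, -0.656, -0.0], [-0.0, -0.0, -1.0]]
force: [-4.2, 2.7, 13.7]
width: 0.594
gripper_force: 30.0
```

```bash
python3 -c "
from h import *
st()"
```

```text
t 8.53 tcp [ 0.4826 -0.2144  0.0333] F [-4.2  2.7 13.7] T [0.53 0.82 0.02] w 0.594 gf 30.0 j6 3.9
```

A 2 mm preload gives 13 N on the pin tops. Sweeping the collar under preload.

>>> step_arm([
  {"linear": [0, 0, 0], "delta_rot": [0, 0, 0.06], "claw": 1},
  {"linear": [0, 0, 0], "delta_rot": [0, 0, 0.12], "claw": 1},
  {"linear": [0, 0, 0], "delta_rot": [0, 0, 0.18], "claw": 1},
  {"linear": [0, 0, 0], "delta_rot": [0, 0, 0.24], "claw": 1},
  {"linear": [0, 0, 0], "delta_rot": [0, 0, 0.3], "claw": 1},
  {"linear": [0, 0, 0], "delta_rot": [0, 0, 0.3], "claw": 1},
])

```text
t: 9.28
tcp_pos: [0.4832, -0.2154, 0.0334]
tool_rot: [[0.85, 0.526, 0.001], [0.526, -0.85, -0.002], [0.0, 0.002, -1.0]]
force: [-2.5, -0.4, 11.0]
width: 0.594
gripper_force: 30.0
```

```bash
python3 -c "
from h import *
st()"
```

```text
t 9.28 tcp [ 0.4832 -0.2154  0.0334] F [-2.5 -0.4 11. ] T [-0.02  0.57 -0.11] w 0.594 gf 30.0 j6 21.2
```

>>> step_arm([
  {"linear": [0, 0, 0], "delta_rot": [0, 0, 0.06], "claw": 1},
  {"linear": [0, 0, 0], "delta_rot": [0, 0, 0.12], "claw": 1},
  {"linear": [0, 0, 0], "delta_rot": [0, 0, 0.18], "claw": 1},
  {"linear": [0, 0, 0], "delta_rot": [0, 0, 0.24], "claw": 1},
  {"linear": [0, 0, 0], "delta_rot": [0, 0, 0.3], "claw": 1},
  {"linear": [0, 0, 0], "delta_rot": [0, 0, 0.3], "claw": 1},
])

```text
t: 10.02
tcp_pos: [0.4832, -0.2153, 0.0334]
tool_rot: [[0.968, 0.252, 0.001], [0.252, -0.968, -0.002], [0.001, 0.002, -1.0]]
force: [-2.9, 0.2, 11.5]
width: 0.595
gripper_force: 30.0
```

```bash
python3 -c "
from h import *
st()"
```

```text
t 10.03 tcp [ 0.4832 -0.2153  0.0334] F [-2.9  0.2 11.5] T [ 0.07  0.54 -0.04] w 0.595 gf 30.0 j6 38.4
```

>>> step_arm([
  {"linear": [0, 0, 0], "delta_rot": [0, 0, 0.06], "claw": 1},
  {"linear": [0, 0, 0], "delta_rot": [0, 0, 0.12], "claw": 1},
  {"linear": [0, 0, 0], "delta_rot": [0, 0, 0.18], "claw": 1},
  {"linear": [0, 0, 0], "delta_rot": [0, 0, 0.24], "claw": 1},
  {"linear": [0, 0, 0], "delta_rot": [0, 0, 0.3], "claw": 1},
  {"linear": [0, 0, 0], "delta_rot": [0, 0, 0.3], "claw": 1},
])

```text
t: 10.78
tcp_pos: [0.4833, -0.2152, 0.0334]
tool_rot: [[0.999, -0.046, 0.002], [-0.046, -0.999, -0.002], [0.002, 0.002, -1.0]]
force: [-2.5, -0.1, 10.7]
width: 0.593
gripper_force: 30.0
```

```bash
python3 -c "
from h import *
st()"
```

```text
t 10.78 tcp [ 0.4833 -0.2152  0.0334] F [-2.5 -0.1 10.7] T [ 0.14  0.48 -0.05] w 0.593 gf 30.0 j6 55.5
```

>>> step_arm([
  {"linear": [0, 0, 0], "delta_rot": [0, 0, 0.06], "claw": 1},
  {"linear": [0, 0, 0], "delta_rot": [0, 0, 0.12], "claw": 1},
  {"linear": [0, 0, 0], "delta_rot": [0, 0, 0.18], "claw": 1},
  {"linear": [0, 0, 0], "delta_rot": [0, 0, 0.24], "claw": 1},
  {"linear": [0, 0, 0], "delta_rot": [0, 0, 0.3], "claw": 1},
  {"linear": [0, 0, 0], "delta_rot": [0, 0, 0.3], "claw": 1},
])

```text
t: 11.52
tcp_pos: [0.4823, -0.2141, 0.0314]
tool_rot: [[0.941, -0.338, 0.0], [-0.338, -0.941, 0.0], [-0.0, -0.0, -1.0]]
force: [0.5, -0.8, -0.7]
width: 0.596
gripper_force: 30.0
```

```bash
python3 -c "
from h import *
st()"
```

```text
t 11.53 tcp [ 0.4823 -0.2141  0.0314] F [ 0.5 -0.8 -0.7] T [-0.   -0.15 -0.04] w 0.596 gf 30.0 j6 72.7
```

The force dropped to zero and the collar sank 2 mm, so it has keyed. Pushing down in stages.

>>> step_arm([
  {"linear": [0, 0, 2], "delta_rot": [0, 0, 0], "claw": 1},
  {"linear": [0, 0, 4], "delta_rot": [0, 0, 0], "claw": 1},
  {"linear": [0, 0, 6], "delta_rot": [0, 0, 0], "claw": 1},
  {"linear": [0, 0, 6], "delta_rot": [0, 0, 0], "claw": 1},
])

```text
t: 12.02
tcp_pos: [0.4827, -0.2143, 0.0257]
tool_rot: [[0.941, -0.338, 0.001], [-0.338, -0.941, -0.0], [0.001, -0.0, -1.0]]
force: [1.8, 0.6, 2.1]
width: 0.591
gripper_force: 30.0
```

```bash
python3 -c "
from h import *
st()"
```

```text
t 12.03 tcp [ 0.4827 -0.2143  0.0257] F [1.8 0.6 2.1] T [ 0.19 -0.27 -0.01] w 0.591 gf 30.0 j6 72.7
```

>>> step_arm([
  {"linear": [0, 0, 2], "delta_rot": [0, 0, 0], "claw": 1},
  {"linear": [0, 0, 4], "delta_rot": [0, 0, 0], "claw": 1},
  {"linear": [0, 0, 5.5], "delta_rot": [0, 0, 0], "claw": 1},
  {"linear": [0, 0, 6.5], "delta_rot": [0, 0, 0], "claw": 1},
  {"linear": [0, 0, 6.5], "delta_rot": [0, 0, 0], "claw": 1},
  {"linear": [0, 0, 6.5], "delta_rot": [0, 0, 0], "claw": 1},
])

```text
t: 12.78
tcp_pos: [0.4828, -0.2144, 0.0217]
tool_rot: [[0.941, -0.338, -0.0], [-0.338, -0.941, -0.0], [-0.0, 0.0, -1.0]]
force: [-7.3, 5.4, 23.7]
width: 0.597
gripper_force: 30.0
```

Run:
```python
from h import *
st()
for n in("side","wrist"):
    im,d,c=snap(n);W=cloud(d,c);cv2.imwrite(f"pics/{n}5.png",im)
    m=(np.hypot(W[...,0]-.4825,W[...,1]+.215)<.02)&(W[...,2]>.04)&(W[...,2]<.066)
    q=W[m];print(n,len(q),np.percentile(q[:,2],[10,50,90]).round(4) if len(q) else 0)
```

```text
t 12.78 tcp [ 0.4828 -0.2144  0.0217] F [-7.3  5.4 23.7] T [ 1.22  1.11 -0.03] w 0.597 gf 30.0 j6 72.7
side 119 [0.0474 0.0482 0.0489]
wrist 4202 [0.0467 0.0475 0.0482]
```

The force jumped to 24 N at TCP 0.0217 and the top is at ≈0.048, so it looks seated. A small extra push should confirm the hard stop, then I'll check the scene.

>>> step_arm([
  {"linear": [0, 0, 0.7], "delta_rot": [0, 0, 0], "claw": 1},
  {"linear": [0, 0, 0.7], "delta_rot": [0, 0, 0], "claw": 1},
  {"linear": [0, 0, 0.7], "delta_rot": [0, 0, 0], "claw": 1},
  {"linear": [0, 0, 0.7], "delta_rot": [0, 0, 0], "claw": 1},
  {"linear": [0, 0, 0.7], "delta_rot": [0, 0, 0], "claw": 1},
  {"linear": [0, 0, 0.7], "delta_rot": [0, 0, 0], "claw": 1},
])

```text
t: 13.62
tcp_pos: [0.4828, -0.2144, 0.0216]
tool_rot: [[0.941, -0.338, -0.0], [-0.338, -0.941, 0.0], [-0.0, 0.0, -1.0]]
force: [-8.9, 6.8, 28.8]
width: 0.595
gripper_force: 30.0
```

Run:
```python
from h import *
st()
for n in("side","wrist"):
    im,d,c=snap(n);W=cloud(d,c)
    m=(np.hypot(W[...,0]-.4825,W[...,1]+.215)<.02)&(W[...,2]>.04)&(W[...,2]<.066)
    q=W[m];print(n,len(q),np.percentile(q[:,2],[10,50,90]).round(4))
    if n=="side": a=im[130:290,130:340]
    else: b=im
cv2.imwrite("pics/fin.png",np.hstack([cv2.resize(a,(400,305)),cv2.resize(b,(400,305))]))
st()
```

```text
t 13.62 tcp [ 0.4828 -0.2144  0.0216] F [-8.9  6.8 28.8] T [1.39 1.45 0.02] w 0.595 gf 30.0 j6 72.7
side 118 [0.0471 0.0482 0.0492]
wrist 4208 [0.0467 0.0474 0.0482]
t 13.72 tcp [ 0.4828 -0.2144  0.0216] F [-8.4  6.4 29.7] T [ 1.39  1.46 -0.01] w 0.601 gf 30.0 j6 72.7
```

View pics/fin.png

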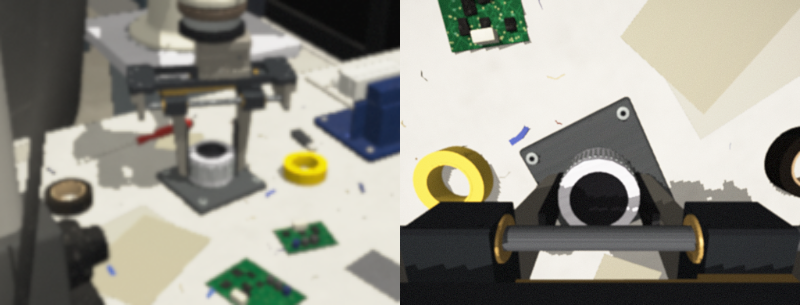

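The final view shows the roll flat on the bench at left (68,195), the collar seated at the hard stop and held (force rose 5 N, height unchanged), and the bystanders in place. Handing in.

```bash
python3 -c "
from h import *
print(bot.job_done())"
```

```text
the job is handed in; nothing more can be done
None
```

I handed the job in at about 14 s: the tape roll lies flat on the bench at (0.44, -0.38), the collar is keyed and held fully home against its stop with its top about 48 mm up, and the screwdriver, circuit board and USB stick were not touched.

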